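Find the loose hold-down bolt on the microscope base and hold its cap open

ROBOT

A 7-joint arm with a two-finger parallel gripper is mounted at the origin on the work surface. World frame = base frame: x ahead of the robot, y to its left, z up, the work surface at z = 0. Lengths are in m, angles in rad, forces in N, time in s.
With the tool pointing down it reaches from about 0.4 to 0.85 m from the base axis. Payload 10.4 kg.
Tool frame: the origin (TCP) lies midway between the tips of the shut fingers; the grasp point (between the pads) lies 19 mm behind it; z points along the fingers, x is the direction in which the jaws open and shut, and the axes are right-handed (so a half turn about z gives the same grasp; the last joint's range is limited). The gripper opens to 85 mm and grips with 20 to 120 N. Pads are 22 mm wide; open, the fingers measure 114 mm over their backs; the gripper's body (76 mm by 85 mm) begins 54 mm behind the grasp point. The pads swing forward as they close: fully open they stand 13 mm farther back than shut.
Start: joints at [-1.18, 0.332, -0.065, 1.46, 0.022, 1.35, -0.088], TCP at [0.251, 0.572, 0.231] pointing down, gripper open.
Joint ranges: [-2.6, 2.6], [-0.5, 2.12], [-1.47, 1.34], [0.16, 2.42], [-1.27, 4.41], [0.06, 2.06], [-2.6, 2.6]. Speed limits (rad/s): [2.22, 2.22, 2.79, 2.79, 3.14, 3.14, 3.14].

INTERFACE

Orientations are given as a unit quaternion [x, y, z, w].
In Python, from workcell import monitor, eyes, ticket, models gives the robot as it stands.
- The arm moves only by the tool servo_tool, never from a script. Its argument "motion" is a list of rows, each a list of 7 numbers: the opening, from 0 (shut) to 1 (fully open), then the shift along the tool's x, y, z in m, then the turn, a rotation vector about the tool's x, y, z in degrees. In form: [[fingers, tx, ty, tz, rx, ry, rz], ...]. A call has 1 to 20 rows; each row is the pose to reach, as a shift and turn from the pose commanded when the call began, along the tool's axes at that moment; what a row does not reach only later rows make up. A row lasts 1/8 s, in which the tool goes at most 62.5 mm and 10.7 degrees, less where a joint would pass 70% of its speed; a pose out of reach is approached as far as the arm can. A call with a gripper value outside its range is refused whole. The fingers move at their own pace and stop on an object; "grip_force" is the grip in N (left out, the last holds). Time passes only in rows, so rows that repeat a pose let the fingers close. It gives the time, the measured TCP pose, the force and the opening at its end, in the units of the state.
- monitor.get_obs(): the state, without advancing time (a new reading comes with each control period).
- eyes.camera(name): name is "scene" or "top"; returns (picture, depth): 400x640x3 uint8, blue, green, red; 400x640 float32, m along the optical axis (not along the pixel's ray), 0 where there is no reading.
- eyes.camera_info(name): a dict with "intrinsics" (3x3 intrinsics, pixels), "extrinsics" (4x4, takes a point from world to camera coordinates). Camera axes: x right, y down, z forward; pixel columns grow to the right and rows downward; lengths in m; the calibration is good to about 2 mm. A picture is of the moment at which its call begins. camera_info takes no time and is no camera call.
- ticket.hand_in(): hands the job in, once; it reports no verdict.
Trained networks look in the newest picture that a camera, given by its name, has taken for a name from the list of things; names that differ only in an ending like _2 or _b are one class to them, and where a whole thing is asked for, a point or a joint stands for the part that bears it (a point fixed in the world has none). Each returns a list of dicts, best first, with "confidence" (0 to 1); they miss things now and then, are a little off and sometimes report something else, mostly with a low value. They report only what shows in the picture. A call takes as long as a camera call. They do not tell look-alikes from the thing itself.
- models.boxes_of(camera, thing): "point" ([x, y, z] in m, in the coordinates of the camera as it stood for that picture, good to about 4 mm: the middle of the surface that is visible of it).
The state is a dict: "clock": time; "joint_pos": joint angles; "joint_velocities": joint speeds; "tau": joint torques, N m; "position": TCP position; "ee_rot": TCP orientation; "ft_force": force on the tool from outside, world axes, zero at the start; "torque": the same for the moment, N m; "grip_width": opening from 0.0 (shut) to 1.0 (fully open).
Only numpy, scipy, OpenCV 4.12 (cv2) and the standard library are available. Lean on these libraries where they do the work, as an engineer would, in place of code of your own. Each camera call takes 0.05 s, during which the arm holds its last target. There are 200 camera calls.

TASK

Before work on the microscope's levelling base, push the red sprung cut-off plunger all the way down once and let it up again; then tap the steel bolt heads, without hitting hard, until you find the loose one: it sinks into its block and stays down, while the tight ones stand firm. Lift the blue cap of that station by its tab to about 45 degrees or more and finish while still holding it open, so that a colleague can reach the shim screw under it. Leave the other two caps shut and the things lying around where they are.

Things in the scene. Friction and masses are not known exactly. Their poses are not given: they have to be found in the camera images.
- base: fixed grey plate 170 x 370 x 12 mm (its x, y, z) on the bench, origin centre of underside, x away from the robot, y to the left. On it a row along y of three alike aluminium blocks (left, middle, right stations, 120 mm apart, 130 x 66 mm, tops 57 mm above the bench), each with a blue hinged cap on its near part and a steel bolt head on its far part
- bolt_left (a joint): how far the left station's bolt has sunk into its block, m: 0 at the start (all three look alike), at most 0.008. Two bolts are tight and give less than 1 mm when pressed with 5 to 20 N; the loose one slides down the full 8 mm under a push of about 3 N and stays down
- bolt_left_head (a point): centre of the flat top of the left bolt's round steel head, 26 mm across, 12 mm thick; the top starts 79 mm above the bench (22 mm above its block) and the head is 45 mm from the cap's tab along the base's x
- cap_left (a joint): opening angle of the left station's cap, rad: 0 shut, 1.3 fully open; a light spring and its weight (under 2 N at the tab in all) shut it when let go. The far edge of the cap swings up and towards the robot
- cap_left_tab (a point): grip point in the left cap's upright blue tab: 10 mm thick along y (pinch from above, fingers closing along the base's y), 20 mm along x; top 12 mm above, cap plate (70 x 50 x 6 mm) 23 mm below this point, which is 88 mm above the bench when shut. Hinge axis along the base's y, 55 mm nearer in base x and 26 mm below it when shut. The tab can pivot between the pads of an upright gripper
- bolt_middle (a joint): how far the middle station's bolt has sunk into its block, m: 0 at the start (all three look alike), at most 0.008. Two bolts are tight and give less than 1 mm when pressed with 5 to 20 N; the loose one slides down the full 8 mm under a push of about 3 N and stays down
- bolt_middle_head (a point): centre of the flat top of the middle bolt's round steel head, 26 mm across, 12 mm thick; the top starts 79 mm above the bench (22 mm above its block) and the head is 45 mm from the cap's tab along the base's x
- cap_middle (a joint): opening angle of the middle station's cap, rad: 0 shut, 1.3 fully open; a light spring and its weight (under 2 N at the tab in all) shut it when let go. The far edge of the cap swings up and towards the robot
- cap_middle_tab (a point): grip point in the middle cap's upright blue tab: 10 mm thick along y (pinch from above, fingers closing along the base's y), 20 mm along x; top 12 mm above, cap plate (70 x 50 x 6 mm) 23 mm below this point, which is 88 mm above the bench when shut. Hinge axis along the base's y, 55 mm nearer in base x and 26 mm below it when shut. The tab can pivot between the pads of an upright gripper
- bolt_right (a joint): how far the right station's bolt has sunk into its block, m: 0 at the start (all three look alike), at most 0.008. Two bolts are tight and give less than 1 mm when pressed with 5 to 20 N; the loose one slides down the full 8 mm under a push of about 3 N and stays down
- bolt_right_head (a point): centre of the flat top of the right bolt's round steel head, 26 mm across, 12 mm thick; the top starts 79 mm above the bench (22 mm above its block) and the head is 45 mm from the cap's tab along the base's x
- cap_right (a joint): opening angle of the right station's cap, rad: 0 shut, 1.3 fully open; a light spring and its weight (under 2 N at the tab in all) shut it when let go. The far edge of the cap swings up and towards the robot
- cap_right_tab (a point): grip point in the right cap's upright blue tab: 10 mm thick along y (pinch from above, fingers closing along the base's y), 20 mm along x; top 12 mm above, cap plate (70 x 50 x 6 mm) 23 mm below this point, which is 88 mm above the bench when shut. Hinge axis along the base's y, 55 mm nearer in base x and 26 mm below it when shut. The tab can pivot between the pads of an upright gripper
- plunger (a joint): stroke of the cut-off plunger, m: 0 up, 0.012 fully down; a spring needing 8 N at full stroke pushes it back up when let go
- plunger_top (a point): centre of the top of the red round plunger, 32 mm across, pressed straight down into its yellow housing, which is fixed to the bench to the right of the base
- slide_box: loose blue slide box, 60 x 85 x 32 mm (bystander; origin at the centre of its underside)
- beaker: loose clear beaker, 66 mm across, 85 mm high (bystander; origin at the centre of its underside)
- wrench: loose steel wrench lying flat, 140 mm long (bystander; origin at the centre of its underside)
- reagent: loose amber bottle, 56 mm across, 120 mm high (bystander; origin at the centre of its underside)
- washer: loose brass washer, 28 mm across, 4 mm thick, lying on the base's deck between the left and middle stations (bystander; origin at the centre of its underside)
- vial: loose small glass vial, 24 mm across, 50 mm high, standing just behind the base (bystander; origin at the centre of its underside)
- petri: loose closed clear petri dish, 84 mm across, 16 mm high (bystander; origin at the centre of its underside)
Not all that is in view belongs to the job. There is more than one size of the part that bears plunger; the job needs the smallest.

How it is judged:
On the way, in this order (a step that is already met when the one before it is completed fails the run):
1. the cut-off plunger is pushed fully down (value of joint plunger above 0.0105 m), for 0.1 s.
2. the plunger is let up and a tapped bolt has sunk: the loose one is found (value of joint plunger below 0.003 m and value of joint any of bolt_left, bolt_middle, bolt_right above 0.005 m), for 0.1 s.
At the end, for the whole second after the job is handed in: the cap whose bolt has sunk over 5 mm is open over 0.6 rad (34 deg), still (under 0.1 rad/s) and held by the fingers (over 0.4 N); the other caps are shut (under 0.1 rad), their bolts sunk under 3 mm; the plunger is up (under 3 mm); bystanders within 30 mm of their start (((value of joint bolt_left above 0.005 m and value of joint cap_left above 0.6 rad and velocity of joint cap_left between -0.1 and 0.1 rad/s and contact force between the fingers and cap_left above 0.4 N and value of joint each of cap_middle, cap_right below 0.1 rad and value of joint each of bolt_middle, bolt_right below 0.003 m) or (value of joint bolt_middle above 0.005 m and value of joint cap_middle above 0.6 rad and velocity of joint cap_middle between -0.1 and 0.1 rad/s and contact force between the fingers and cap_middle above 0.4 N and value of joint each of cap_left, cap_right below 0.1 rad and value of joint each of bolt_left, bolt_right below 0.003 m) or (value of joint bolt_right above 0.005 m and value of joint cap_right above 0.6 rad and velocity of joint cap_right between -0.1 and 0.1 rad/s and contact force between the fingers and cap_right above 0.4 N and value of joint each of cap_left, cap_middle below 0.1 rad and value of joint each of bolt_left, bolt_middle below 0.003 m)) and value of joint plunger below 0.003 m and distance of each of slide_box, beaker, wrench, reagent, washer, vial, petri from where it was at the start of the episode below 0.03 m); the arm keeps its last pose, push and grip.
It fails at once if a cap is lifted although its bolt has not been found loose ((value of joint cap_left above 0.3 rad and value of joint bolt_left below 0.003 m) or (value of joint cap_middle above 0.3 rad and value of joint bolt_middle below 0.003 m) or (value of joint cap_right above 0.3 rad and value of joint bolt_right below 0.003 m)).
It fails at once if a bolt is hit hard (over 60 N) (contact force between any of the fingers, the arm and bolt_left above 60 N or contact force between any of the fingers, the arm and bolt_middle above 60 N or contact force between any of the fingers, the arm and bolt_right above 60 N).
It fails at once if a bystander is disturbed (moved over 30 mm) (not (distance of each of slide_box, beaker, wrench, reagent, washer, vial, petri from where it was at the start of the episode below 0.03 m)).
It also fails if it takes over 48 s, if anything falls off the work surface, if the arm or the gripper's body presses on something with over 40 N, if the wrist force passes 120 N, or if a joint passes its speed limit or range.

## Working session

There is one attempt and no reset: what is moved stays moved. The work goes in short steps, Python scripts to look and compute and a tool call to move; the robot and the scene stay as the last step left them, time stands still between calls to the robot, and variables do not carry over. Pictures are saved under pics/ and viewed, about 8 in all and at most 12, crops included, and the job is handed in when it is done.

Besides the shell and the picture viewer there is one more tool, called after "Call:" by a JSON object that holds its "op" and its "data", one argument or row to a line. servo_tool: Moves the arm, as the interface text tells. Its arguments: {"type":"object","properties":{"motion":{"type":"array"},"grip_force":{"type":"number"}},"required":["motion"]}

```bash
mkdir -p pics; cat > h.py <<'E'
import numpy as np, cv2
from workcell import monitor, eyes, ticket, models
def w(cam,p):
    E=np.array(eyes.camera_info(cam)["extrinsics"]); return (np.linalg.inv(E)@np.r_[p,1])[:3]
def px(cam,P):
    i=eyes.camera_info(cam); p=(np.array(i["extrinsics"])@np.r_[P,1])[:3]; q=np.array(i["intrinsics"])@p; return (q[:2]/q[2]).round()
def cloud(cam,d):
    i=eyes.camera_info(cam);K=np.array(i["intrinsics"]);E=np.linalg.inv(np.array(i["extrinsics"]))
    v,u=np.mgrid[:400,:640]; c=np.stack([(u-K[0,2])/K[0,0]*d,(v-K[1,2])/K[1,1]*d,d],-1)
    return c@E[:3,:3].T+E[:3,3]
E
python3 - <<'E'
from h import *
for c in("top","scene"):
    im,d=eyes.camera(c); cv2.imwrite(f"pics/{c}0.png",im); np.save(c+"0.npy",d)
    for t in["plunger_top","plunger","bolt_left_head","cap_left_tab","base"]:
        for r in models.boxes_of(c,t)[:6]:
            P=w(c,r["point"]); print(c,t,round(r["confidence"],2),P.round(3),px(c,P))
o=monitor.get_obs(); print(o)
E
```

```text
top plunger_top 0.73 [0.552 0.059 0.071] [300. 198.]
top plunger_top 0.68 [ 0.485 -0.344  0.028] [460. 224.]
top plunger_top 0.62 [ 0.586 -0.365  0.038] [466. 184.]
top plunger_top 0.58 [0.524 0.175 0.067] [252. 210.]
top plunger_top 0.51 [ 0.453 -0.436  0.038] [500. 236.]
top plunger 0.67 [ 0.448 -0.438  0.039] [501. 238.]
top plunger 0.65 [ 0.574 -0.363  0.039] [466. 189.]
top plunger 0.5 [ 0.487 -0.342  0.027] [459. 224.]
top cap_left_tab 0.66 [0.521 0.177 0.072] [251. 211.]
top cap_left_tab 0.31 [0.552 0.058 0.069] [300. 198.]
top base 0.82 [0.567 0.061 0.007] [301. 197.]
scene plunger_top 0.64 [ 0.588 -0.361  0.039] [231. 151.]
scene plunger_top 0.49 [ 0.49  -0.341  0.028] [262. 141.]
scene plunger_top 0.42 [ 0.455 -0.435  0.036] [254. 116.]
scene plunger 0.66 [ 0.456 -0.437  0.042] [253. 115.]
scene plunger 0.57 [ 0.584 -0.361  0.04 ] [232. 150.]
scene plunger 0.44 [ 0.484 -0.346  0.03 ] [263. 138.]
scene bolt_left_head 0.43 [0.583 0.191 0.078] [362. 278.]
scene cap_left_tab 0.75 [0.526 0.18  0.067] [376. 261.]
scene base 0.94 [0.587 0.085 0.034] [331. 255.]
{'clock': 0.6, 'joint_pos': array([-1.17958931,  0.33221349, -0.06468472,  1.46012332,  0.02161276,
        1.34987363, -0.08851771]), 'joint_velocities': array([-1.48872370e-03, -6.96913508e-04, -6.71260943e-05,  7.92190326e-05,
       -1.47420952e-05,  1.65202738e-03,  7.45881368e-04]), 'tau': array([-9.59265817e-04, -6.24947691e+01,  4.85235569e-02, -3.91687775e+01,
        1.65525859e-02,  2.02944822e-03,  1.14098930e-05]), 'position': array([0.25131464, 0.572268  , 0.23131791]), 'ee_rot': array([ 8.37293670e-01,  5.46753426e-01,  3.17671623e-05, -2.19104972e-05]), 'ft_force': array([-0.18061084,  0.24717174,  0.59495365]), 'torque': array([ 0.01309312, -0.04542722, -0.0610752 ]), 'grip_width': 0.9983139272790544}
```

View pics/top0.png

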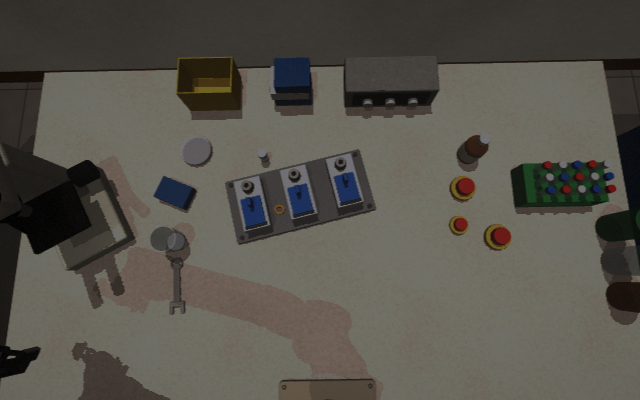

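View pics/scene0.png

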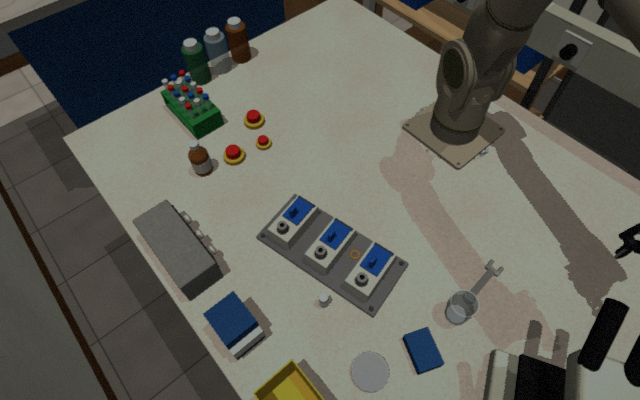

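The top view shows three red plungers on yellow housings at (463,187), (498,237) and (459,225). The one at (459,225) looks smallest. The stations are at (250,200), (298,187) and (344,175), and the base is yawed about 14°. I'll measure these and check the plunger in a crop.

```bash
python3 - <<'E'
from h import *
for c in("top","scene"):
    im=cv2.imread(f"pics/{c}0.png"); d=np.load(c+"0.npy"); P=cloud(c,d)
    hsv=cv2.cvtColor(im,cv2.COLOR_BGR2HSV)
    R=((hsv[...,0]<8)|(hsv[...,0]>172))&(hsv[...,1]>150)&(hsv[...,2]>60)
    n,l,s,ce=cv2.connectedComponentsWithStats(R.astype(np.uint8))
    print("bench z",np.median(P[300:330,400:440,2]) if c=="top" else "")
    for k in range(1,n):
        q=P[l==k]
        if s[k,4]>20 and q[:,1].mean()>-0.5: 
            t=q[q[:,2]>np.percentile(q[:,2],60)-.004]; m=(t.max(0)+t.min(0))/2
            print(c,"red",s[k],ce[k].round(),m.round(4),"ext",np.ptp(t,0).round(3),"z",np.percentile(q[:,2],[10,50,90]).round(3))
    # high things on the base
    reg=(P[...,0]>.45)&(P[...,0]<.70)&(P[...,1]>-.13)&(P[...,1]<.25)
    blue=(hsv[...,0]>100)&(hsv[...,0]<130)&(hsv[...,1]>130)
    for nm,M in(("bolt",reg&(P[...,2]>.071)&(P[...,2]<.086)&~blue),("tab",reg&(P[...,2]>.085)&(P[...,2]<.11)),("deck",reg&(P[...,2]>.008)&(P[...,2]<.016)),("block",reg&(P[...,2]>.05)&(P[...,2]<.0605)&~blue)):
        if nm=="deck": print(c,nm,cv2.minAreaRect(P[M][:,:2].astype(np.float32)));continue
        n,l,s,ce=cv2.connectedComponentsWithStats(M.astype(np.uint8))
        for k in range(1,n):
            if s[k,4]>8: q=P[l==k]; print(c,nm,s[k,4],ce[k].round(),((q.max(0)+q.min(0))/2).round(4),q.mean(0).round(4),np.ptp(q,0).round(3))
im=cv2.imread("pics/top0.png")
cv2.imwrite("pics/c1.png",np.hstack([cv2.resize(im[160:260,430:530],(400,400),interpolation=2),cv2.resize(im[140:250,220:380],(400,275),interpolation=2).repeat(1,0) if 0 else cv2.copyMakeBorder(cv2.resize(im[140:250,220:380],(400,275),interpolation=2),0,125,0,0,0)]))
E
```

```text
bench z 0.00019714453793528985
top red [458 178  16  16 204] [466. 185.] [ 0.5836 -0.3632  0.0389] ext [0.04  0.039 0.007] z [0.036 0.039 0.041]
top red [455 218  12  12 115] [461. 224.] [ 0.487  -0.3454  0.0286] ext [0.028 0.029 0.007] z [0.026 0.029 0.03 ]
top red [494 228  17  16 220] [502. 235.] [ 0.4196 -0.2346  0.4904] ext [0.107 0.455 0.91 ] z [0.036 0.038 0.041]
top bolt 90 [340. 162.] [ 0.6401 -0.0425  0.0777] [ 0.6395 -0.0419  0.0789] [0.025 0.025 0.012]
top bolt 88 [293. 174.] [0.6119 0.0744 0.0776] [0.6114 0.0744 0.0791] [0.024 0.025 0.013]
top bolt 90 [246. 185.] [0.5849 0.1906 0.0771] [0.5843 0.1904 0.0789] [0.025 0.024 0.011]
top tab 42 [345. 177.] [ 0.5958 -0.052   0.0945] [ 0.5956 -0.0521  0.0983] [0.019 0.012 0.017]
top tab 38 [297. 189.] [0.5683 0.064  0.0962] [0.5678 0.0637 0.0983] [0.019 0.012 0.015]
top tab 45 [248. 201.] [0.5407 0.1806 0.0956] [0.5401 0.1799 0.098 ] [0.02  0.012 0.02 ]
top deck ((0.5891389846801758, 0.06880791485309601), (0.20599475502967834, 0.3699391484260559), 13.209196090698242)
top block 28 [260. 152.] [0.6777 0.162  0.0519] [0.6776 0.1615
[... 1255 characters left out ...]
] [0.021 0.014 0.019]
scene tab 47 [331. 234.] [0.568  0.0636 0.094 ] [0.569  0.0648 0.0967] [0.018 0.012 0.016]
scene tab 46 [373. 260.] [0.5399 0.1811 0.0937] [0.5415 0.1814 0.0973] [0.02  0.012 0.017]
scene deck ((0.594451367855072, 0.06958752870559692), (0.22206130623817444, 0.3701013922691345), 12.79359245300293)
scene block 547 [290. 225.] [ 0.5987 -0.0524  0.0553] [ 0.6173 -0.0419  0.0567] [0.14  0.093 0.01 ]
scene block 614 [327. 249.] [0.5695 0.0644 0.0553] [0.5908 0.0732 0.0567] [0.142 0.092 0.01 ]
scene block 683 [367. 275.] [0.5417 0.1808 0.0553] [0.5642 0.1884 0.0568] [0.142 0.093 0.01 ]
scene block 42 [324. 297.] [0.6751 0.1587 0.0517] [0.6756 0.1598 0.0514] [0.02  0.02  0.003]
```

View pics/c1.png

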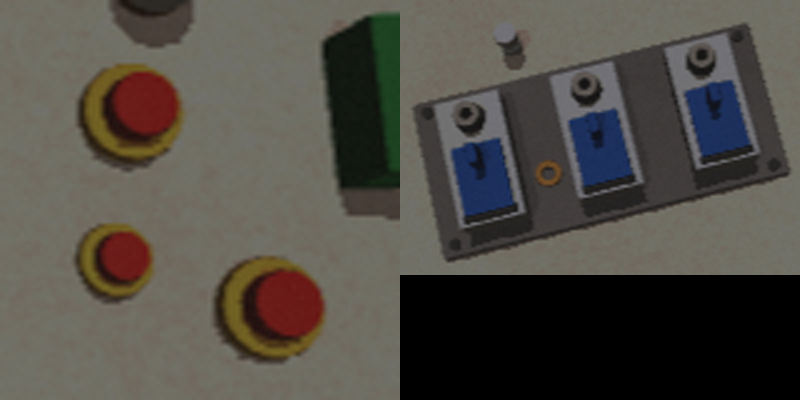

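Three things could be taken for the plunger: (466,185) and (502,235) with 40 mm heads, and (461,224) with a ~29–32 mm head. The last is the smallest, so I choose it; the crop confirms it. Base yaw is about 13.3°.

```bash
cat >> h.py <<'E'
from scipy.spatial.transform import Rotation as Ro
def rel(*T):
    o=monitor.get_obs(); R=Ro.from_quat(o["ee_rot"]); print("t",round(o["clock"],2),o["position"].round(4),o["ft_force"].round(1),"jaw deg",np.degrees(np.arctan2(*R.as_matrix()[[1,0],0])).round(1),"q",o["joint_pos"].round(2))
    for t in T: print(t,"->",R.inv().apply(np.array(t)-o["position"]).round(4))
E
python3 -c "
from h import *
rel((.5,.1,.2),(.487,-.3445,.1),(.487,-.3445,.05))"
```

```text
t 0.6 [0.2513 0.5723 0.2313] [-0.2  0.2  0.6] jaw deg 66.3 q [-1.18  0.33 -0.06  1.46  0.02  1.35 -0.09]
(0.5, 0.1, 0.2) -> [-0.3324  0.4176  0.0313]
(0.487, -0.3445, 0.1) -> [-0.7446  0.5844  0.1313]
(0.487, -0.3445, 0.05) -> [-0.7446  0.5844  0.1813]
```

Call:
{"op": "servo_tool", "data": {
  "motion": [
    [0,-0.3324,0.4176,0.0313,0,0,0],
    [0,-0.3324,0.4176,0.0313,0,0,0],
    [0,-0.3324,0.4176,0.0313,0,0,0],
    [0,-0.3324,0.4176,0.0313,0,0,0],
    [0,-0.3324,0.4176,0.0313,0,0,0],
    [0,-0.3324,0.4176,0.0313,0,0,0],
    [0,-0.3324,0.4176,0.0313,0,0,0],
    [0,-0.3324,0.4176,0.0313,0,0,0],
    [0,-0.3324,0.4176,0.0313,0,0,0],
    [0,-0.7446,0.5844,0.1313,0,0,0],
    [0,-0.7446,0.5844,0.1313,0,0,0],
    [0,-0.7446,0.5844,0.1313,0,0,0],
    [0,-0.7446,0.5844,0.1313,0,0,0],
    [0,-0.7446,0.5844,0.1313,0,0,0],
    [0,-0.7446,0.5844,0.1313,0,0,0],
    [0,-0.7446,0.5844,0.1313,0,0,0],
    [0,-0.7446,0.5844,0.1313,0,0,0],
    [0,-0.7446,0.5844,0.1313,0,0,0],
    [0,-0.7446,0.5844,0.1313,0,0,0]
  ]
}}

```text
clock: 2.98
position: [0.4879, -0.3426, 0.1002]
ee_rot: [0.837, 0.548, 0.001, -0.0]
ft_force: [-0.2, 0.8, -0.1]
grip_width: 0.001
```

Call:
{"op": "servo_tool", "data": {
  "motion": [
    [0,0,0,0.05,0,0,0],
    [0,0,0,0.066,0,0,0],
    [0,0,0,0.072,0,0,0],
    [0,0,0,0.077,0,0,0],
    [0,0,0,0.081,0,0,0],
    [0,0,0,0.082,0,0,0],
    [0,0,0,0.082,0,0,0]
  ]
}}

```text
clock: 3.85
position: [0.4879, -0.3443, 0.0191]
ee_rot: [0.837, 0.547, 0.001, 0.0]
ft_force: [-1.4, 3.6, 7.1]
grip_width: 0.003
```

Call:
{"op": "servo_tool", "data": {
  "motion": [
    [0,0,0,0.002,0,0,0],
    [0,0,0,0.004,0,0,0],
    [0,0,0,0.005,0,0,0],
    [0,0,0,0.005,0,0,0]
  ]
}}

```text
clock: 4.35
position: [0.4881, -0.3445, 0.0159]
ee_rot: [0.837, 0.547, 0.001, 0.0]
ft_force: [-8.7, 8.6, 27.6]
grip_width: -0.0
```

```bash
python3 -c "
from h import *
rel((.488,-.3445,.13),(.6394,-.0425,.13),(.6394,-.0425,.085))"
```

```text
t 4.35 [ 0.4881 -0.3445  0.0159] [-8.7  8.6 27.6] jaw deg 66.3 q [ 0.09  0.54  0.57  1.77 -0.35  0.93  1.96]
(0.488, -0.3445, 0.13) -> [ 0.0002  0.0002 -0.1141]
(0.6394, -0.0425, 0.13) -> [ 0.3376  0.0174 -0.1134]
(0.6394, -0.0425, 0.085) -> [ 0.3375  0.0173 -0.0684]
```

Call:
{"op": "servo_tool", "data": {
  "motion": [
    [0,0,0,-0.06,0,0,0],
    [0,0,0,-0.114,0,0,0],
    [0,0.062,0.003,-0.115,0,0,0],
    [0,0.124,0.006,-0.115,0,0,-8],
    [0,0.186,0.009,-0.115,0,0,-16],
    [0,0.248,0.012,-0.115,0,0,-24],
    [0,0.31,0.015,-0.115,0,0,-32],
    [0,0.338,0.0175,-0.115,0,0,-37],
    [0,0.338,0.0175,-0.115,0,0,-37],
    [0,0.338,0.0175,-0.115,0,0,-37]
  ]
}}

```text
clock: 5.6
position: [0.6388, -0.0436, 0.1284]
ee_rot: [0.622, 0.783, -0.0, 0.0]
ft_force: [-0.8, -1.1, 1.1]
grip_width: 0.001
```

```bash
python3 -c "
from h import *
rel((.6394,-.0425,.085))"
```

```text
t 5.6 [ 0.6388 -0.0436  0.1284] [-0.8 -1.1  1.1] jaw deg 103.1 q [-0.31  0.45  0.4   1.56 -0.19  1.16  1.93]
(0.6394, -0.0425, 0.085) -> [0.001  0.0009 0.0434]
```

Call:
{"op": "servo_tool", "data": {
  "motion": [
    [0,0.001,0.001,0.035,0,0,0],
    [0,0.001,0.001,0.0455,0,0,0],
    [0,0.001,0.001,0.0485,0,0,0],
    [0,0.001,0.001,0.0505,0,0,0],
    [0,0.001,0.001,0.0515,0,0,0]
  ]
}}

```text
clock: 6.22
position: [0.6401, -0.0416, 0.0787]
ee_rot: [0.621, 0.784, 0.0, 0.0]
ft_force: [-8.0, -0.8, 17.0]
grip_width: -0.001
```

Call:
{"op": "servo_tool", "data": {
  "motion": [
    [0,0,0,-0.035,0,0,0],
    [0,0.06,-0.001,-0.035,0,0,0],
    [0,0.119,-0.001,-0.035,0,0,0],
    [0,0.119,-0.001,-0.015,0,0,0],
    [0,0.119,-0.001,-0.006,0,0,0],
    [0,0.119,-0.001,-0.003,0,0,0],
    [0,0.119,-0.001,-0.001,0,0,0],
    [0,0.119,-0.001,0,0,0,0]
  ]
}}

```text
clock: 7.22
position: [0.6119, 0.0738, 0.0769]
ee_rot: [0.621, 0.784, 0.0, 0.0]
ft_force: [-0.3, -0.2, 0.6]
grip_width: 0.001
```

Call:
{"op": "servo_tool", "data": {
  "motion": [
    [0,0,0,0.001,0,0,0],
    [0,0,0,0.002,0,0,0],
    [0,0,0,0.004,0,0,0],
    [0,0,0,0.0055,0,0,0],
    [0,0,0,0.0065,0,0,0],
    [0,0,0,0.0075,0,0,0]
  ]
}}

```text
clock: 7.98
position: [0.6116, 0.0749, 0.0709]
ee_rot: [0.621, 0.784, 0.001, -0.0]
ft_force: [-9.6, -1.5, 25.7]
grip_width: 0.001
```

The right bolt is tight: 17 N at z 0.0787. The middle bolt sank the full 8 mm, so it's the loose one. I'll raise, move over the middle tab with the fingers half open, then take a quick check.

Call:
{"op": "servo_tool", "data": {
  "motion": [
    [0,0,0,-0.06,0,0,0],
    [0.5,0,-0.02,-0.07,0,0,0],
    [0.5,0,-0.045,-0.07,0,0,0],
    [0.5,0,-0.045,-0.07,0,0,0],
    [0.5,0,-0.045,-0.07,0,0,0]
  ]
}}

```text
clock: 8.6
position: [0.5678, 0.0649, 0.1389]
ee_rot: [0.62, 0.784, 0.0, -0.0]
ft_force: [0.0, 0.3, 0.7]
grip_width: 0.5
```

```bash
python3 - <<'E'
from h import *
rel((.568,.064,.075))
im,d=eyes.camera("scene"); P=cloud("scene",d); print(px("scene",(.61,.075,.071)))
cv2.imwrite("pics/s2.png",cv2.resize(im[170:300,240:420],(720,520),interpolation=2))
for n,(u,v) in dict(R=(282,225),M=(320,251),L=(362,278)).items():
    q=P[v-9:v+10,u-9:u+10].reshape(-1,3); q=q[(q[:,2]>.066)&(q[:,2]<.085)]; print(n,len(q),np.percentile(q[:,2],80).round(4) if len(q) else "")
E
```

```text
t 8.6 [0.5678 0.0649 0.1389] [0.  0.3 0.7] jaw deg 103.3 q [-0.51  0.29  0.38  1.74 -0.12  1.13  1.7 ]
(0.568, 0.064, 0.075) -> [-0.0009  0.      0.0639]
[321. 252.]
R 102 0.0798
M 88 0.0726
L 108 0.0801
```

View pics/s2.png

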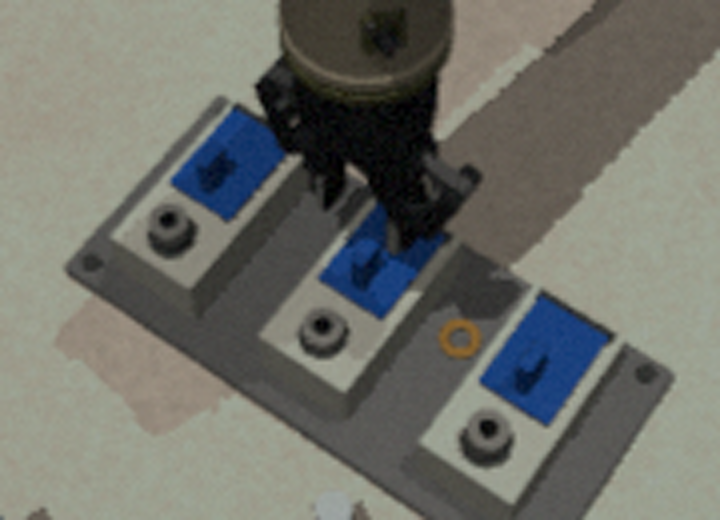

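The crop shows the middle bolt at (322,332) standing lower than the others: 0.073 m, against 0.080 m for the right and left. The open jaws straddle the middle tab at (368,258). I'll descend and grip.

Call:
{"op": "servo_tool", "data": {
  "motion": [
    [0.5,-0.001,0,0.04,0,0,0],
    [0.5,-0.001,0,0.06,0,0,0],
    [0.5,-0.001,0,0.064,0,0,0],
    [0,-0.001,0,0.064,0,0,0],
    [0,-0.001,0,0.064,0,0,0],
    [0,-0.001,0,0.064,0,0,0],
    [0,-0.001,0,0.064,0,0,0],
    [0,-0.001,0,0.064,0,0,0]
  ],
  "grip_force": 40
}}

```text
clock: 9.65
position: [0.5686, 0.0636, 0.0758]
ee_rot: [0.621, 0.784, 0.001, 0.001]
ft_force: [1.6, 0.0, 5.6]
grip_width: 0.105
```

Call:
{"op": "servo_tool", "data": {
  "motion": [
    [0,0,-0.003,-0.0045,0,0,0],
    [0,0,-0.006,-0.009,0,0,0],
    [0,0,-0.01,-0.013,0,0,0],
    [0,0,-0.014,-0.017,0,0,0],
    [0,0,-0.018,-0.02,0,0,0],
    [0,0,-0.023,-0.023,0,0,0],
    [0,0,-0.028,-0.026,0,0,0],
    [0,0,-0.033,-0.028,0,0,0],
    [0,0,-0.038,-0.03,0,0,0],
    [0,0,-0.043,-0.031,0,0,0],
    [0,0,-0.049,-0.032,0,0,0],
    [0,0,-0.049,-0.032,0,0,0],
    [0,0,-0.049,-0.032,0,0,0]
  ]
}}

```text
clock: 11.28
position: [0.5208, 0.0522, 0.1074]
ee_rot: [0.621, 0.784, 0.001, 0.001]
ft_force: [5.3, -0.1, 0.7]
grip_width: 0.11
```

```bash
python3 - <<'E'
from h import *
rel()
o=monitor.get_obs(); print(o["grip_width"])
im,d=eyes.camera("scene"); np.save("s3.npy",d); b,_=eyes.camera("top")
cv2.imwrite("pics/s3.png",np.hstack([cv2.resize(im[150:300,230:430],(400,300),interpolation=2),cv2.resize(b[90:240,180:380],(400,300),interpolation=2)]))
cv2.imwrite("pics/top3.png",b);cv2.imwrite("pics/scene3.png",im)
# plunger height
P=cloud("scene",d); q=P[136:145,258:267].reshape(-1,3); print("plunger z",np.percentile(q[:,2],90))
# other things still?
im0=cv2.imread("pics/scene0.png"); D=cv2.absdiff(im,im0).max(2)
for n,(x,y,z) in dict(vial=(.677,.16,.05)).items(): print(n,px("scene",(x,y,z)))
print("diff vial/beaker/box/petri/wrench/washer",[int(D[v-8:v+9,u-8:u+9].mean()) for u,v in((324,298),(461,307),(423,350),(370,372),(487,272),(355,254))])
E
```

```text
t 11.28 [0.5208 0.0522 0.1074] [ 5.3 -0.1  0.7] jaw deg 103.3 q [-0.52  0.22  0.38  1.9  -0.09  1.04  1.7 ]
0.10981147934848577
plunger z 0.02926527646010757
vial [323. 297.]
diff vial/beaker/box/petri/wrench/washer [8, 7, 6, 8, 20, 6]
```

View pics/s3.png

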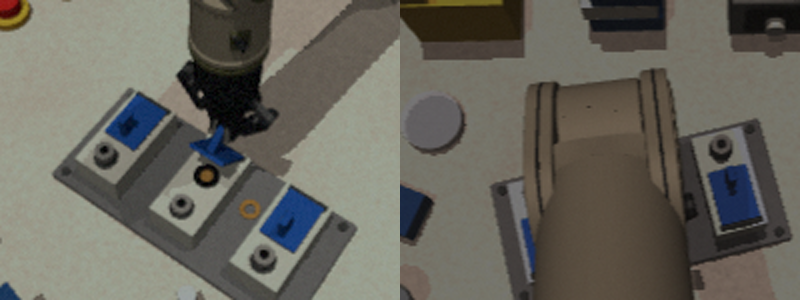

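The left half shows the middle cap held open by the fingers at (215,150), with the shim screw uncovered at (206,176). The left and right caps are shut and the washer is in place. The plunger is up at z 0.029.

```bash
python3 -c "
from h import *
o=monitor.get_obs();print(o['joint_velocities'].round(3),o['grip_width']);print(ticket.hand_in())"
```

```text
[ 0.001  0.001  0.001 -0.    -0.001  0.001 -0.001] 0.10803865111905459
the job is handed in; nothing more can be done
None
```

I finished the job and handed it in at about 11.3 s on the clock, with the middle cap held open. The hand-in gave no verdict.

- **Plunger:** I pushed the smallest red plunger to its end stop, where the force reached 27.6 N. It was back up afterwards, with its top measured at 29 mm, as at the start.
- **Bolts:** The right bolt stood firm at 17 N. The middle bolt sank about 8 mm (top at about 71–73 mm, against 80 mm for the other two), so it is the loose one. I didn't tap the left bolt, since the loose one was already found. The highest force I read while tapping was about 26 N.
- **Cap:** I gripped the middle tab with 40 N and swung it to an estimated 55°, worked out from how far the gripper moved. The picture shows the shim screw uncovered. The arm was still and the jaws were open about 9 mm on the 10 mm tab.
- **Other things:** The left and right caps are shut. Comparing the scene pictures from before and after, the vial, beaker, slide box, petri dish and washer showed no change. The wrench area changed more; I took that to be the arm's shadow and didn't measure it. I did not check the amber bottle separately.

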